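# Lock a grinder drive pulley and hold its keyed shaft home against the spring

### The arm

A 6-joint arm with a two-finger parallel gripper is mounted at the origin on a cart in front of the work surface, level with it; the furniture and walls round the work are solid. World frame = base frame: x ahead of the robot, y to its left, z up, the work surface at z = 0. Lengths are in m, angles in degrees, forces in N, time in s.
With the tool pointing down it reaches from about 0.275 to 0.975 m from the base axis. Payload 8.4 kg.
Tool frame: the origin (TCP) lies on the centre line of the jaws, within the pads' length; the fingertips stand 22 mm ahead of it and the grasp point (between the pads) lies 3 mm ahead of it (manip.finger_overhang is the distance from the TCP to the fingertips, in m); z points along the fingers, y is the line along which they close (so a half turn about z gives the same grasp; the last joint's range is limited). The gripper opens to 92 mm and grips with 3 to 60 N. Pads are 20 mm wide; open, the fingers measure 128 mm over their backs; the gripper's body (75 mm by 189 mm) begins 69 mm behind the grasp point.
Start: joints at [-73.934, 20.225, 93.587, -0, 66.188, -0.138], TCP at [0.174, -0.6, 0.237] pointing down, gripper open.
Joint ranges: [-150.9, 150.9], [-52.94, 120.26], [3.33, 152.33], [-74.26, 254.26], [0, 154.13], [-172.89, 172.89]. Speed limits (degrees/s): [127.2, 127.2, 159.86, 180, 180, 180].

### API

Orientations are given as [roll, pitch, yaw] about the fixed x, y, z axes, in that order (R = Rz(yaw) Ry(pitch) Rx(roll)).
In Python, from workcell import manip gives the robot as it stands. Calls block until the motion is done:
- manip.reach(position, orientation): joint-space move of the TCP to a pose.
- manip.movel(position, attitude=None, max_speed=0.15, max_force=None): straight line of the TCP; attitude=None keeps the orientation; max_speed is the mean speed in m/s. With max_force (N) it stops when the force on the tool has changed by that much, and returns True; else False.
- manip.movej(angles): joint-space move.
- manip.open_gripper() and manip.close_gripper(f_grip=None): open the fingers fully, or close them until they stop; f_grip is the grip in N (None keeps the last).
- manip.pause(seconds).
- manip.ik(position, orientation): joint angles nearest the present ones, or None.
- manip.get_image(name): name is "side" or "top"; returns a dict with "image" (480x640x3 uint8, red, green, blue), "vertical_fov" (degrees; the focal length in pixels is half the picture's height over the tangent of half this angle, whatever the lens; pixels are square), "cx", "cy" (the principal point, pixels), "D" ([k1, k2, p1, p2, k3] as OpenCV has them; the pictures are not rectified), "R" (3x3) and "t" (3): a world point X has camera coordinates R X + t. Camera axes: x right, y down, z forward; pixel columns grow to the right and rows downward; lengths in m; the calibration is good to about 2 mm. A picture is of the moment at which its call begins. There is no depth.
A pose or a line that the arm cannot do raises manip.IKError and nothing moves.
- manip.hand_in(): hands the job in; it is judged then, once.
Readings, each from a call of its own:
- manip.current_clock(): time.
- manip.current_joint_pos(): joint angles.
- manip.current_joint_vel(): joint speeds.
- manip.current_joint_torque(): joint torques, N m.
- manip.current_tool_pos(): TCP position.
- manip.current_eef_rot(): TCP orientation.
- manip.current_ft_force(): force on the tool from outside, world axes, zero at the start.
- manip.current_moment(): the same for the moment, N m.
- manip.current_opening(): finger opening in m.
- manip.current_gripper_force(): force on a finger pad.
Only numpy, scipy, OpenCV 4.12 (cv2) and the standard library are available. Lean on these libraries where they do the work, as an engineer would, in place of code of your own. Each camera call takes 0.05 s, during which the arm holds its last target. There are 200 camera calls.

### The job

The drive pulley turns loosely in its blue bench fixture. First lock it: slide the steel locking blade with the red grip edgewise into the tunnel at the foot of the fixture until its grip stops against the fixture, and leave it there. Then take the keyed shaft out of its wooden stand, put its round nose into the pulley's bore, turn it until the brass key slips into the keyway and push it fully home, collar down on the pulley, against the spring inside; finish while still gripping the shaft and holding it down (let go and the spring lifts it), and leave the solder spool, gear wheel and red tape where they are.

Things in the scene. Friction and masses are not known exactly. Their poses are not given: they have to be found in the camera images.
- fixture: Blue steel fixture, 104 mm long (x) by 98 mm wide, fixed to the table, with a grey bearing ring (diameter 82 mm, top 30 mm above the table). Origin on the table, on the pulley's vertical axis, z up. Along its x axis, on y = 0, runs the blade's path: first the tunnel, then on between two lugs (22 mm apart) under the pulley, so that the blade locks it.
- tunnel_mouth (a point): Middle of the tunnel's mouth at table height, at x = -52 mm in the fixture's frame; axes as the fixture's. The tunnel is 22 mm wide, 8 mm high and 24 mm deep, its floor is the table; the blade enters towards +x. The fixture's face above the mouth (8 to 14 mm above the table) is the stop for the blade's red grip.
- pulley_axis (a point): Dark grooved pulley, diameter 60 mm, with aluminium hub, turning about the fixture's vertical axis. Origin on the axis at table height, z up. Pulley rim 52 mm above the table, hub's top face 54 mm. The keyway is on its +x side, marked by a short red line on top. It turns easily (0.01 N m) until the blade locks it; then it has about 0.06 rad of play either way.
- bore_mouth (a point): Centre of the bore at the hub's top face, 54 mm above the table; axes as the pulley's (x towards the keyway). Bore 22 mm wide; one keyway, 8 mm wide, reaching 15.5 mm from the axis, over the whole depth. In the bore stands a brass spring pin, its top 22 mm below this point when free.
- pulley (a joint): Angle of the pulley relative to the fixture, rad, growing anticlockwise seen from above; 0 when its lugs lie parallel to the tunnel (keyway towards the fixture's +x). Starts within 0.15 of 0; the blade's round end turns it to about 0 as it enters.
- spring_pin (a joint): How far the spring pin in the bore is pressed down, m: 0 free, 0.008 with the shaft fully home. Spring: 3 N at 0, rising by 0.6 N per mm to about 8 N at 0.008; it lifts the shaft if that is let go.
- locking_blade: Flat steel blade, 20 mm wide, 5 mm thick, flat on the table, 0.12 kg (may vary by 30 %). Origin on the underside, under the middle of its grip; x points along the blade to its round end 97 mm ahead, z up. Upright red grip: x from -15 to +15 mm, 12 mm thick (y), top 46 mm above the underside. Fully in, the grip's front meets the stop: origin at x = -67 mm, y = 0 in the fixture's frame.
- blade_tip (a point): Round front end of the locking blade, on its underside, 97 mm ahead of the blade's origin; axes as the blade's. With the blade fully in it lies at x = +30 mm, y = 0 in the fixture's frame.
- shaft_stand: Light wooden block 64 x 64 x 30 mm, fixed to the table, with a round hole in the top (22 mm wide, 12 mm deep) in which the shaft stands. Origin at the centre of its underside.
- keyed_shaft: Steel shaft, 86 mm long, 0.15 kg (may vary by a quarter), upright in the stand. Origin at the nose's lower end, z up. Round, diameter 20 mm, from 0 to 30 mm (end chamfered 4 mm); collar, diameter 32 mm, 30 to 38 mm; 18 mm square end (faces square to x and y), 38 to 86 mm, to grip it by. Key on the +x side; red lines on collar and top end show that side. Home: origin 24 mm above the table.
- collar_face (a point): Centre of the underside of the shaft's collar, 30 mm above the shaft's origin; meets bore_mouth when the shaft is home. The brass key: 6 mm wide, reaching 14 mm from the axis, from this face down 16 mm. Below the key is 14 mm of plain round nose, so the nose enters the bore 14 mm before the key reaches the hub's top face.
- solder_spool: Spool of solder wire, about 78 x 61 x 40 mm; bystander, not to be moved. It and the shaft's stand may have exchanged places.
- gear_wheel: White nylon gear, diameter 43 mm, 13 mm high; bystander, not to be moved.
- tape_red: Roll of red tape, diameter 52 mm, 15 mm high; bystander, not to be moved.
Mind the look-alikes: they are no part of the job. What is shaped like the keyed_shaft but purple is not meant.

How it is judged (in metres and radians):
On the way, in this order (a step that is already met when the one before it is completed fails the run):
1. the locking blade is fully in its tunnel and let go, the shaft still out of the bore (contact force between the fingers and locking_blade below 0.2 N and distance between collar_face and bore_mouth above 0.04 m and x of blade_tip in the frame of fixture between 0.0265 and 0.036 m and y of blade_tip in the frame of fixture between -0.006 and 0.006 m and z of blade_tip in the frame of fixture below 0.004 m and angle between the x axis of locking_blade and the x axis of fixture, either way round below 0.12 rad), for 0.2 s.
2. the shaft's nose is in the bore (horizontal distance between keyed_shaft and bore_mouth below 0.004 m and z of keyed_shaft in the frame of bore_mouth below -0.006 m), for 0.1 s.
At the end, for the whole second after the job is handed in: Collar within 2 mm of the hub's top face, centred within 3 mm, key in keyway (0.2 rad), upright within 0.08 rad, spring pin down at least 6 mm, fingers still holding the shaft (over 2 N); locking blade flat in its tunnel, grip within 4.5 mm of the stop (z of collar_face in the frame of bore_mouth below 0.002 m and horizontal distance between collar_face and bore_mouth below 0.003 m and angle between the x axis of keyed_shaft and the x axis of pulley_axis, either way round below 0.2 rad and angle between keyed_shaft's own z axis and vertical below 0.08 rad and value of joint spring_pin above 0.006 m and contact force between the fingers and keyed_shaft above 2 N and x of blade_tip in the frame of fixture between 0.0255 and 0.036 m and y of blade_tip in the frame of fixture between -0.006 and 0.006 m and z of blade_tip in the frame of fixture below 0.004 m and angle between the x axis of locking_blade and the x axis of fixture, either way round below 0.12 rad); the arm keeps its last pose, push and grip.
It fails at once if the solder spool is moved by more than 20 mm (distance of solder_spool from where it was at the start of the episode above 0.02 m).
It fails at once if the gear wheel is moved by more than 20 mm (distance of gear_wheel from where it was at the start of the episode above 0.02 m).
It fails at once if the red tape is moved by more than 20 mm (distance of tape_red from where it was at the start of the episode above 0.02 m).
It also fails if it takes over 61 s, if anything falls off the work surface, if the arm or the gripper's body presses on something with over 40 N, if the wrist force passes 120 N, or if a joint passes its speed limit or range.

## Working session

There is one attempt and no reset: what is moved stays moved. The work goes in short steps, each a Python script; the robot and the scene stay as the last script left them, time stands still between calls to the robot, and variables do not carry over. Pictures are saved under pics/ and viewed, at most 10 in all, crops included, and the job is handed in when it is done.

```bash
mkdir -p pics
cat > h.py <<'E'
from workcell import manip
import numpy as np, cv2
def K(d):
    f=240/np.tan(np.radians(d["vertical_fov"]/2)); return np.array([[f,0,d["cx"]],[0,f,d["cy"]],[0,0,1.]])
def ray(d,px,z):
    u=cv2.undistortPoints(np.array(px,float).reshape(-1,1,2),K(d),np.array(d["D"],float)).reshape(-1,2)
    R=np.array(d["R"]);t=np.array(d["t"]);C=-R.T@t;o=[]
    z=np.broadcast_to(z,len(u))
    for a,zz in zip(u,z):
        v=R.T@np.array([a[0],a[1],1]);o.append(C+v*(zz-C[2])/v[2])
    return np.array(o)
def proj(d,X):
    return cv2.projectPoints(np.array(X,float).reshape(-1,3),cv2.Rodrigues(np.array(d["R"],float))[0],np.array(d["t"],float),K(d),np.array(d["D"],float))[0].reshape(-1,2)
def snap(name,fn,save=True):
    d=manip.get_image(name)
    import pickle; pickle.dump(d,open(f"pics/{fn}.pkl","wb"))
    cv2.imwrite(f"pics/{fn}.png",d["image"][:,:,::-1]); return d
def crop(fn,x0,y0,w,h,s,out):
    im=cv2.imread(f"pics/{fn}.png")[y0:y0+h,x0:x0+w]
    cv2.imwrite(f"pics/{out}.png",cv2.resize(im,None,fx=s,fy=s,interpolation=cv2.INTER_CUBIC))
def load(fn):
    import pickle; return pickle.load(open(f"pics/{fn}.pkl","rb"))
E
python3 - <<'E'
from h import *
for n in("top","side"):
    d=snap(n,n+"0"); print(n,d["vertical_fov"],-np.array(d["R"]).T@d["t"],d["D"])
print(manip.current_tool_pos(),manip.current_eef_rot(),manip.finger_overhang)
E
```

```text
top 55.40427877092373 [ 0.39424522 -0.07383757  1.19507499] [-0.09151166  0.          0.          0.          0.        ]
side 49.139870480325904 [ 0.45907445 -1.19389626  0.54915921] [-0.13761782  0.          0.          0.          0.        ]
[ 0.17428802 -0.59978149  0.23592931] [-1.79928896e+02 -2.52092125e-04  1.62046330e+01] 0.022
```

View pics/top0.png

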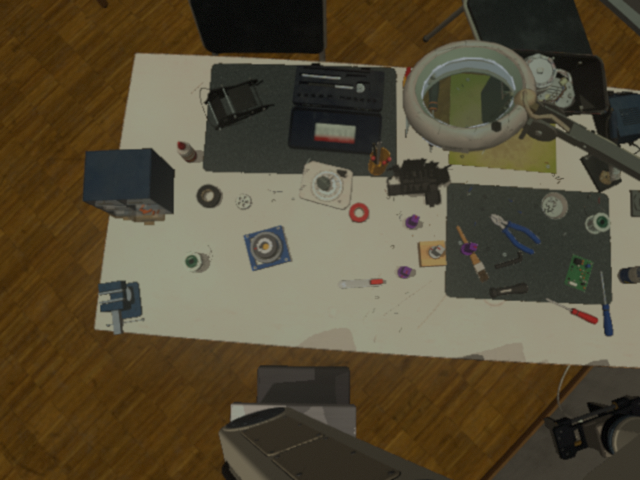

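View pics/side0.png

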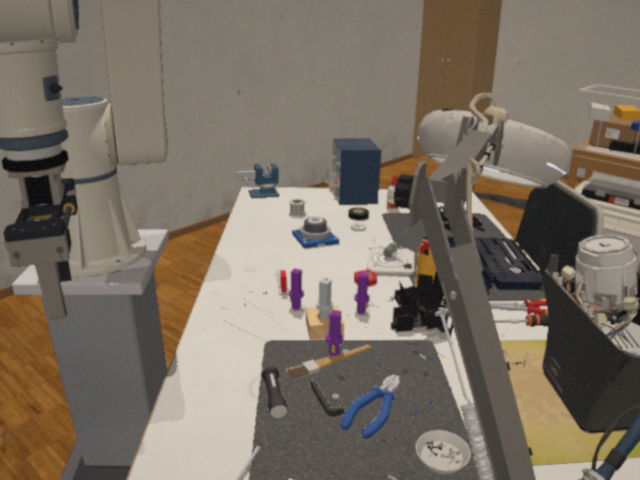

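The top view shows the fixture at (268,246), the blade at (360,283) with its red grip at its right end (377,281), and the stand and grey shaft at (432,253). The purple decoys are at (413,222), (404,272) and (468,247). The spool is at (195,261), the gear at (244,201) and the tape at (359,212). I'll enlarge this area.

Run:
```python
from h import *
im=cv2.imread("pics/top0.png")
f=lambda x,y,w,h,s:cv2.resize(im[y:y+h,x:x+w],None,fx=s,fy=s,interpolation=cv2.INTER_CUBIC)
a=np.hstack([f(238,216,60,60,6),f(402,216,60,60,6)]); b=f(330,262,90,30,8)
cv2.imwrite("pics/c1.png",np.vstack([a,b]))
d=load("top0")
print(ray(d,[(268,246),(344,284),(377,281),(432,253),(195,261),(244,201),(359,212),(413,222),(404,272),(468,247)],[0.05,0,.04,.03,.02,.01,.01,.08,.08,.08]).round(3))
```

```text
[[ 0.55   0.069  0.05 ]
 [ 0.459 -0.126  0.   ]
 [ 0.465 -0.208  0.04 ]
 [ 0.539 -0.351  0.03 ]
 [ 0.513  0.263  0.02 ]
 [ 0.676  0.142  0.01 ]
 [ 0.649 -0.165  0.01 ]
 [ 0.61  -0.294  0.08 ]
 [ 0.485 -0.269  0.08 ]
 [ 0.549 -0.43   0.08 ]]
```

View pics/c1.png

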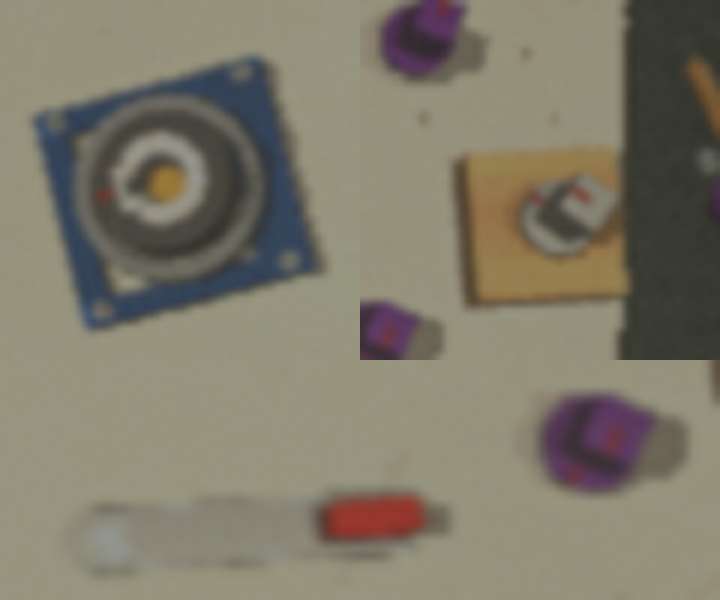

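The crop shows these fixture corners in crop pixels: (35,118), (262,57), (320,268) and (88,328). The red keyway mark is at (103,195), pointing left, so the tunnel is on the right, facing the blade. The shaft's red lines point up-left. The blade tip is at about (68,540) and the grip top spans (322..423, 495..540).

Run:
```python
from h import *
from scipy.optimize import least_squares
d=load("top0")
def p(u,v,s,ox,oy): return ((u+.5)/s-.5+ox,(v+.5)/s-.5+oy)
F=[p(*c,6,238,216) for c in[(35,118),(262,57),(320,268),(88,328)]]
for z in (.0,.008,.014):
    c=ray(d,F,z); print(z,"c",c.mean(0).round(4),"edges",[round(np.linalg.norm(c[i]-c[(i+1)%4]),4) for i in range(4)])
    L=(c[0]+c[3]-c[1]-c[2])[:2]; W=(c[1]+c[0]-c[2]-c[3])[:2]
    print(np.degrees(np.arctan2(L[1],L[0])),np.degrees(np.arctan2(W[1],W[0])))
m=ray(d,[p(168,188,6,238,216),p(161,182,6,238,216),p(103,195,6,238,216)],[.03,.054,.052]);print("ring,hub,mark",m.round(4))
S=ray(d,[p(u-360,v,6,402,216) for u,v in[(590,203),(582,192),(560,216),(537,195)]],[.104,.104,.056,.056]);print("shaft",S.round(4))
St=ray(d,[p(u-360,v,6,402,216) for u,v in[(464,158),(625,150),(630,295),(472,303)]],.03);print("stand",St.mean(0).round(4),St.round(4))
B=ray(d,[p(u,v-360,8,330,262) for u,v in[(67,540),(322,520),(423,514),(373,517),(140,506),(140,572)]],[.005,.046,.046,.046,.005,.005]);print("blade",B.round(4))
crop("side0",275,205,100,130,5,"c2")
im=cv2.imread("pics/side0.png")
f=lambda x,y,w,h,s:cv2.resize(im[y:y+h,x:x+w],None,fx=s,fy=s,interpolation=cv2.INTER_CUBIC)
cv2.imwrite("pics/c2.png",np.hstack([f(268,255,80,90,6),f(288,208,50,90,6)]))
```

```text
0.0 c [0.5526 0.078  0.    ] edges [np.float64(0.1042), np.float64(0.0977), np.float64(0.105), np.float64(0.0967)]
105.53835062951346 16.261601309050047
0.008 c [0.5516 0.077  0.008 ] edges [np.float64(0.1035), np.float64(0.0971), np.float64(0.1043), np.float64(0.096)]
105.53835062951346 16.26160130905004
0.014 c [0.5508 0.0763 0.014 ] edges [np.float64(0.103), np.float64(0.0966), np.float64(0.1037), np.float64(0.0955)]
105.53835062951349 16.261601309050036
ring,hub,mark [[0.5504 0.0777 0.03  ]
 [0.5497 0.0776 0.054 ]
 [0.5442 0.1023 0.052 ]]
shaft [[ 0.5388 -0.3531  0.104 ]
 [ 0.5432 -0.3499  0.104 ]
 [ 0.5395 -0.3525  0.056 ]
 [ 0.5483 -0.343   0.056 ]]
stand [ 0.5383 -0.3535  0.03  ] [[ 0.5676 -0.3178  0.03  ]
 [ 0.5718 -0.3879  0.03  ]
 [ 0.509  -0.3883  0.03  ]
 [ 0.505  -0.3201  0.03  ]]
blade [[ 0.4584 -0.1101  0.005 ]
 [ 0.4633 -0.1888  0.046 ]
 [ 0.4655 -0.2206  0.046 ]
 [ 0.4644 -0.2048  0.046 ]
 [ 0.4697 -0.1337  0.005 ]
 [ 0.4483 -0.1338  0.005 ]]
```

View pics/c2.png

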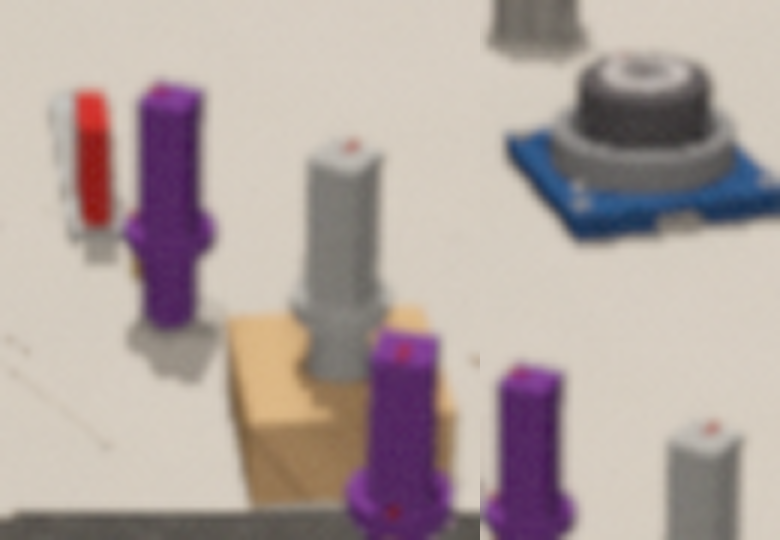

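Sizes check out (edges 104 x 98, stand at 0.538,-0.354 under the shaft). Next: grip the blade and move it to a point in front of the tunnel.

```bash
cat >> h.py <<'E'
FC=np.array([.5502,.0772]); FY=105.9
def fx(x,y=0):
    a=np.radians(FY); return FC+np.array([np.cos(a)*x-np.sin(a)*y,np.sin(a)*x+np.cos(a)*y])
def st(s=""):
    print(s,round(manip.current_clock(),2),np.round(manip.current_tool_pos(),4),np.round(manip.current_eef_rot(),1),"F",np.round(manip.current_ft_force(),1),"op",round(manip.current_opening(),4),"g",round(float(np.max(manip.current_gripper_force())),1))
E
python3 - <<'E'
from h import *
for y in (93.7,-86.3): print(y,manip.ik([.464,-.205,.1],[180,0,y]),manip.ik([*fx(-.165),.034],[180,0,y+12.2]))
for y in (45,-45,135,-135):
    print(y,manip.ik([.539,-.353,.1],[180,0,y]),manip.ik([*FC,.09],[180,0,y+60]))
y=-86.3 if manip.ik([.464,-.205,.1],[180,0,-86.3]) is not None else 93.7
manip.reach([.464,-.205,.10],[180,0,y]); st("above")
manip.movel([.464,-.205,.034],max_speed=.12,max_force=10); st("down")
manip.close_gripper(20); st("closed")
E
```

```text
93.7 [-2.40057623e+01  2.03115045e+01  1.14408328e+02 -2.54444375e-14
  4.52801680e+01 -2.77057623e+01] [-7.93613691e+00  3.26171469e+01  1.04324989e+02 -2.54444375e-14
  4.30578643e+01 -2.38361369e+01]
-86.3 [-2.40057623e+01  2.03115045e+01  1.14408328e+02 -2.54444375e-14
  4.52801680e+01  1.52294238e+02] [-7.93613691e+00  3.26171469e+01  1.04324989e+02 -2.54444375e-14
  4.30578643e+01  1.56163863e+02]
45 [-3.33548410e+01  3.03685993e+01  9.70401221e+01 -2.54444375e-14
  5.25912786e+01  1.16451590e+01] [ 7.83248747e+00  2.46970379e+01  1.08811910e+02 -2.54444375e-14
  4.64910524e+01 -7.16751253e+00]
-45 [-3.33548410e+01  3.03685993e+01  9.70401221e+01 -2.54444375e-14
  5.25912786e+01  1.01645159e+02] [ 7.83248747e+00  2.46970379e+01  1.08811910e+02 -2.54444375e-14
  4.64910524e+01  8.28324875e+01]
135 [-33.35484096  30.36859931  97.04012208   0.          52.59127861
 -78.35484096] [  7.83248747  24.69703789 108.81190973   0.          46.49105238
 -97.16751253]
-135 [-3.33548410e+01  3.03685993e+01  9.70401221e+01 -2.54444375e-14
  5.25912786e+01 -1.68354841e+02] [ 7.83248747e+00  2.46970379e+01  1.08811910e+02 -2.54444375e-14
  4.64910524e+01  1.72832487e+02]
above 2.37 [ 0.4641 -0.2054  0.1001] [-180.    -0.   -86.3] F [-0.7 -0.9 -0.9] op 0.0914 g 0.0
down 3.07 [ 0.4642 -0.2052  0.0343] [-180.    -0.   -86.3] F [ 0.2  0.  -0.4] op 0.0918 g 0.0
closed 4.25 [ 0.4641 -0.205   0.034 ] [-180.    -0.   -86.3] F [ 0.4 -0.4  0. ] op 0.0122 g 20.0
```

Run:
```python
from h import *
R=[180,0,FY-180]
manip.movel([*fx(-.175),.0345],R,max_speed=.15); st("pre")
snap("side","side1"); snap("top","top1")
print(manip.movel([*fx(-.125),.0345],R,max_speed=.05,max_force=12)); st("entered")
```

```text
pre 5.58 [ 0.5974 -0.0916  0.0344] [180.    0.  -74.1] F [-0.3 -0.7 -2.5] op 0.012 g 20.0
False
entered 6.83 [ 0.5846 -0.0432  0.0345] [-180.    -0.   -74.1] F [ 0.3 -0.4 -1. ] op 0.0119 g 20.0
```

Run:
```python
from h import *
R=[180,0,FY-180]
print(manip.movel([*fx(-.056),.0345],R,max_speed=.05,max_force=12)); st("pushed")
p=manip.current_tool_pos()[:2]-FC; a=np.radians(FY); print("fixture x,y", p@[np.cos(a),np.sin(a)], p@[-np.sin(a),np.cos(a)])
```

```text
True
pushed 7.93 [0.568  0.0149 0.0346] [-1.8e+02 -1.0e-01 -7.4e+01] F [ 1.3 -4.4  3.3] op 0.0117 g 20.0
fixture x,y -0.0647604215025486 -6.219113327667622e-05
```

Run:
```python
from h import *
manip.open_gripper(); st("open")
manip.movel([*manip.current_tool_pos()[:2],.15],max_speed=.2)
manip.reach([.539,-.353,.16],[180,0,43]); st("above")
snap("top","top2"); snap("side","side2")
t=cv2.imread("pics/top2.png")[216:291,238:318]; s=cv2.imread("pics/side2.png")
f=lambda im,k:cv2.resize(im,None,fx=k,fy=k,interpolation=cv2.INTER_CUBIC)
cv2.imwrite("pics/c3.png",np.hstack([f(t,5)[:375],f(s[205:280,275:355],5)]))
```

```text
open 9.17 [0.5673 0.015  0.0339] [179.9  -0.  -74. ] F [ 1.   0.8 -0.2] op 0.0921 g 0.0
above 12.16 [ 0.539  -0.3526  0.1597] [-180.    0.   43.] F [ 0.4 -0.2 -0.4] op 0.0922 g 0.0
```

View pics/c3.png

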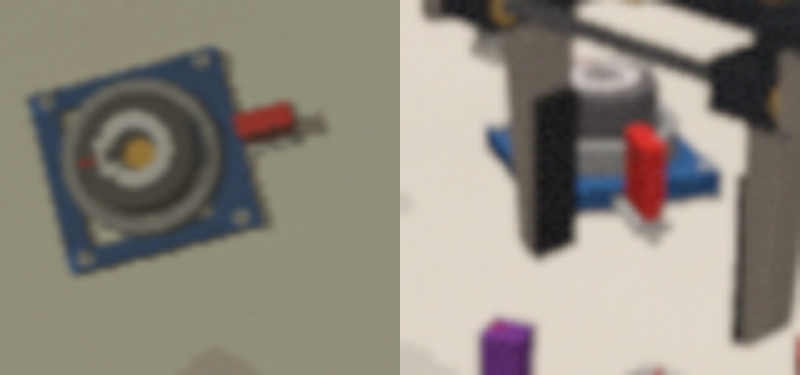

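The blade's grip (crop (237..293, ~121)) sits against the fixture face, and the keyway mark at (85,161) lies along the fixture axis. I'll check that numerically and grip the shaft.

Run:
```python
from h import *
d=load("top2"); q=lambda u,v:((u+.5)/5-.5+238,(v+.5)/5-.5+216)
P=ray(d,[q(237,127),q(294,114),q(140,153),q(136,149),q(85,161),q(140,152)],[.046,.046,.03,.054,.052,.032])
print(P.round(4)); a=np.radians(FY)
for w in P[:2]: e=w[:2]-FC; print(e@[np.cos(a),np.sin(a)],e@[-np.sin(a),np.cos(a)])
print(manip.movel([.539,-.353,.090],max_speed=.12,max_force=8)); st("down")
manip.close_gripper(40); st("closed")
m=manip.movel([.539,-.353,.160],max_speed=.1); st("lift")
```

```text
[[ 0.564   0.0265  0.046 ]
 [ 0.571  -0.0024  0.046 ]
 [ 0.5523  0.0777  0.03  ]
 [ 0.551   0.0767  0.054 ]
 [ 0.5449  0.1027  0.052 ]
 [ 0.5525  0.0775  0.032 ]]
-0.05251997133154036 0.0006294384422176274
-0.08224321463578971 0.0018233320826076323
False
down 12.99 [ 0.5394 -0.3532  0.0904] [180.  -0.  43.] F [ 0.5 -0.7  0.2] op 0.0921 g 0.0
closed 14.08 [ 0.5391 -0.3532  0.09  ] [180.   0.  43.] F [-0.4 -0.4 -1.6] op 0.0188 g 40.0
lift 14.93 [ 0.5386 -0.3527  0.1594] [-179.9    0.    43. ] F [ 0.9 -0.6 -1.7] op 0.0184 g 40.0
```

Run:
```python
from h import *
R=[180,0,FY]
manip.reach([*FC,.150],R); manip.pause(.3); st("above"); d=snap("side","side3")
b=manip.movel([*FC,.114],R,max_speed=.03,max_force=6); st(f"nose {b}")
d=snap("side","side4"); print("moment",np.round(manip.current_moment(),2)); crop("side4",255,150,120,110,6,"c4")
```

```text
above 16.82 [0.5504 0.0766 0.15  ] [180.    0.  105.8] F [-0.2  0.5 -1.2] op 0.0188 g 40.0
nose False 18.22 [0.5503 0.0772 0.1142] [180.    0.  105.9] F [-0.4  0.4 -1.6] op 0.0186 g 40.0
moment [-0.09 -0.08 -0.04]
```

View pics/c4.png

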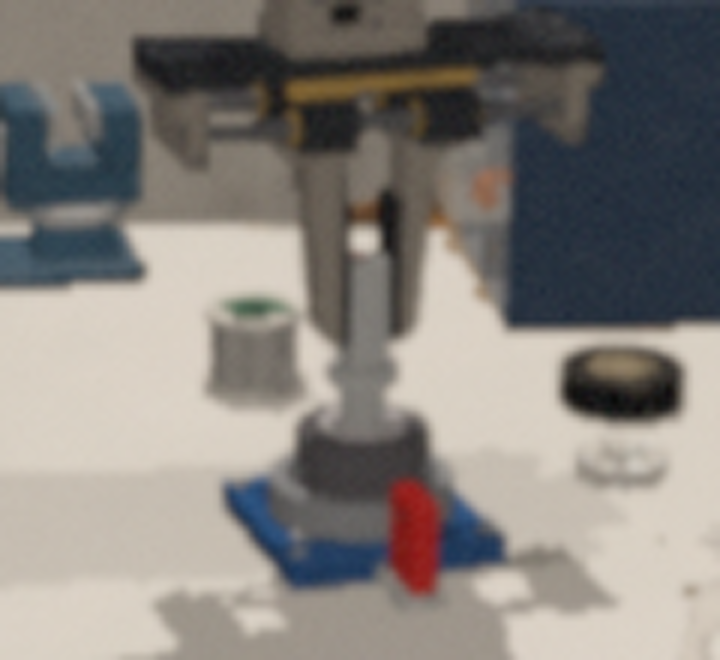

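The shaft's nose is in the bore, upright, with the collar at (360,370) above the hub, and there is no contact force. Next, the key.

Run:
```python
from h import *
for dy in (0,4,-4,8,-8,12,-12):
    manip.movel([*FC,.114],[180,0,FY+dy],max_speed=.05)
    b=manip.movel([*FC,.107],[180,0,FY+dy],max_speed=.02,max_force=7); st(f"key {dy} {b}")
    if not b: break
print(np.round(manip.current_moment(),2))
if not b:
    b=manip.movel([*FC,.093],[180,0,FY+dy],max_speed=.02,max_force=18); st(f"home {b}")
    manip.pause(.5); st("hold"); snap("side","side5"); crop("side5",285,190,70,65,8,"c5")
```

```text
key 0 False 19.02 [0.5504 0.0772 0.1069] [180.    0.  105.9] F [ 2.5  0.3 -3.8] op 0.0188 g 40.0
[ 0.02 -0.62 -0.05]
home True 19.57 [0.5509 0.0773 0.0968] [179.9   0.  105.9] F [-0.8 -0.4  6.9] op 0.0188 g 40.0
hold 20.07 [0.5509 0.0773 0.0968] [179.9   0.  105.9] F [-0.7 -0.5  6.6] op 0.0189 g 40.0
```

View pics/c5.png

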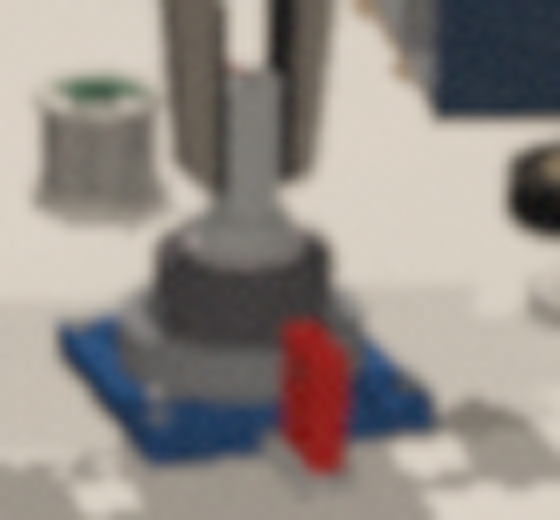

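The collar looks down on the hub, at TCP 0.8 mm above nominal. I'll add a little preload and check that it holds.

Run:
```python
from h import *
b=manip.movel([.5507,.0773,.0945],[180,0,FY],max_speed=.005,max_force=20); st(f"press {b}")
manip.pause(.7); st("hold")
```

```text
press True 20.51 [0.5511 0.0774 0.0968] [180.    0.  105.9] F [-2.4 -1.7  7.8] op 0.0185 g 40.0
hold 21.21 [0.551  0.0774 0.0967] [180.    0.  105.9] F [-1.1  0.3  7.7] op 0.0188 g 40.0
```

A further 20 N didn't move it, and the residual force matches the full spring, so the collar is seated.

```bash
python3 -c "
from h import *
print(manip.hand_in()); st()"
```

```text
the job is handed in; nothing more can be done
None
the job is handed in; nothing more can be done
```

I handed the job in at about 21 s of the 61 s allowed: the blade is in its tunnel with its grip against the stop, and the keyed shaft is pushed home and still gripped and held down; no verdict came back.

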